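# Bring the mixer's red pocket to the top and load the sample tube

### The arm

A 7-joint arm with a two-finger parallel gripper is mounted at the origin on a cart in front of the work surface, level with it; the furniture and walls round the work are solid. World frame = base frame: x ahead of the robot, y to its left, z up, the work surface at z = 0. Lengths are in m, angles in degrees, forces in N, time in s.
With the tool pointing down it reaches from about 0.35 to 0.775 m from the base axis. Payload 3.1 kg.
Tool frame: the origin (TCP) lies on the centre line of the jaws, within the pads' length; the fingertips stand 17 mm ahead of it and the grasp point (between the pads) lies 2 mm behind it (robot.tip_reach is the distance from the TCP to the fingertips, in m); z points along the fingers, y is the line along which they close (so a half turn about z gives the same grasp; the last joint's range is limited). The gripper opens to 85 mm and grips with 20 to 120 N. Pads are 22 mm wide; open, the fingers measure 114 mm over their backs; the gripper's body (76 mm by 85 mm) begins 54 mm behind the grasp point. The pads swing forward as they close: fully open they stand 13 mm farther back than shut.
Start: joints at [-70.972, 17.813, 0.802, 86.603, -0.252, 75.585, -1.558], TCP at [0.201, 0.512, 0.248] pointing down, gripper open.
Joint ranges: [-154.91, 154.91], [-16.99, 109.72], [-72.82, 74.43], [7.12, 147.25], [-82.49, 262.49], [11.32, 116.49], [-174.64, 174.64]. Speed limits (degrees/s): [159.86, 159.86, 180, 180, 180, 180, 180].

### API

Orientations are given as [roll, pitch, yaw] about the fixed x, y, z axes, in that order (R = Rz(yaw) Ry(pitch) Rx(roll)).
In Python, from station import robot, fingers, vision, workorder, recognise gives the robot as it stands. Calls block until the motion is done:
- robot.move_to(position, orientation): joint-space move of the TCP to a pose.
- robot.line_to(position, orientation=None, velocity=0.15, f_stop=None): straight line of the TCP; orientation=None keeps the orientation; velocity is the mean speed in m/s. With f_stop (N) it stops when the force on the tool has changed by that much, and returns True; else False.
- robot.move_j(angles): joint-space move.
- fingers.gripper_to(opening, force=None): opening from 0.0 (shut) to 1.0 (fully open); force is the grip in N (None keeps the last); returns when the fingers have stopped.
- robot.pause(seconds).
- robot.inverse_kinematics(position, orientation): joint angles nearest the present ones, or None.
- vision.grab_frame(name): name is "side" or "top"; returns the picture (384x512x3 uint8, red, green, blue); there is no depth.
- vision.calibration(name): a dict with "mtx" (3x3 intrinsics, pixels), "extrinsics" (4x4, takes a point from world to camera coordinates). Camera axes: x right, y up, looking along -z (the intrinsics and any distortion apply to the point x, -y, -z); pixel columns grow to the right and rows downward; lengths in m; the calibration is good to about 2 mm. A picture is of the moment at which its call begins. calibration takes no time and is no camera call.
A pose or a line that the arm cannot do raises robot.PlanningError and nothing moves.
- workorder.close_job(): hands the job in; it is judged then, once.
Trained networks look in the newest picture that a camera, given by its name, has taken for a name from the list of things; names that differ only in an ending like _2 or _b are one class to them, and where a whole thing is asked for, a point or a joint stands for the part that bears it (a point fixed in the world has none). Each returns a list of dicts, best first, with "p" (0 to 1); they miss things now and then, are a little off and sometimes report something else, mostly with a low value. They report only what shows in the picture. A call takes as long as a camera call. They do not tell look-alikes from the thing itself.
- recognise(label, camera): "rect" ([centre column, centre row, width, height] in pixels, round what is visible of it).
Readings, each from a call of its own:
- robot.current_time_s(): time.
- robot.current_joint_positions(): joint angles.
- robot.current_dq(): joint speeds.
- robot.current_joint_torque(): joint torques, N m.
- robot.current_tool_pos(): TCP position.
- robot.current_eef_rot(): TCP orientation.
- robot.current_contact_force(): force on the tool from outside, world axes, zero at the start.
- robot.current_torque(): the same for the moment, N m.
- robot.current_finger_gap(): opening from 0.0 (shut) to 1.0 (fully open).
- robot.current_gripper_force(): force on a finger pad.
Only numpy, scipy, OpenCV 4.12 (cv2) and the standard library are available. Lean on these libraries where they do the work, as an engineer would, in place of code of your own. Each camera call takes 0.05 s, during which the arm holds its last target. There are 200 camera calls.

### The job

Turn the wheel of the vial mixer by stroking its black tyre with light fingertip strokes (touch only the tyre, never press hard or pinch) until the hidden red pocket stands upright at the very top, and let it come to rest there. Then take the red-capped tube out of the blue block and push it gently fully down into the red pocket, leaving that pocket at the top with the tube upright. Leave the grey-capped tube, the beaker and the brown bottle where they are.

Things in the scene. Friction and masses are not known exactly. Their poses are not given: they have to be found in the camera images.
- mixer: fixed vial mixer stand: grey base 104 x 190 x 16 mm, white front plate 164 mm wide and rear plate 100 mm wide, both up to 136 mm above the worktop, the wheel between them. Origin: centre of the underside; x along the axle, from the front plate (robot side) to the rear plate; y level, along the rim at the top; z up. Yaw varies.
- drum: the wheel's eight-sided drum, a round pocket in each flat; one flat is red (hidden low behind the front plate at first), seven white. Origin on the axle; x along the axle as the mixer's x; z from the axle out through the red pocket: straight up when that is at the top. It lies at x = -36 to -2 mm; flats 66 mm, corners 71 mm from the axle. Turns in one piece with the tyre.
- tyre: black rubber tyre beside the drum, 24 mm wide (x = +2 to +26 mm of this frame, mid-line x = +14 mm, on the rear plate's side), radius 84 mm. It runs out of true: its surface lies 80 to 88 mm from the axle, so its top rises and falls up to 8 mm as it turns and must be followed by feel. Origin and axes as the drum's. Over 15 N damages it; 2 to 6 N turns it without slip.
- red_pocket (a point): centre of the mouth of the red pocket, on the red flat 66 mm from the axle and 19 mm in front of the axle's middle (drum x = -19 mm); z axis out of the pocket, along its bore. The pocket is a round bore 18.5 mm wide and 20 mm deep with a flat bottom.
- tube_block: fixed blue block 60 x 110 x 28 mm with two bores 18 mm wide and 20 mm deep, 28 mm either side of its centre along its y axis, a tube standing in each (which tube is in which bore varies). Origin: centre of the underside; z up.
- red_tube_center (a point): centre (half-way up) of the red-capped sample tube: round, white body 15 mm wide, red cap 16 mm wide and 17 mm high, 65 mm long in all, 14 to 28 g, bottom slightly chamfered; z axis along it towards the cap. It stands in a bore of the block with its upper 45 mm showing.
- grey_tube_center (a point): centre of the like tube with a grey cap, in the other bore; it stays there.
- beaker: loose plastic beaker 59 x 64 x 67 mm, a bystander. Origin: centre of the underside.
- bottle: loose brown bottle with a black stopper, 62 mm wide, 117 mm high, a bystander. Origin: centre of the underside.
- axle_mid (a point): point on the axle at the wheel's origin, 120 mm above the worktop, axes as the mixer's. The wheel turns on the axle without end, both ways, with very little friction (about 0.008 N m): it coasts a little when let go and stays at any angle. The axle is sprung: pressed down it yields 1 mm per 4 N.
Things that resemble listed ones, but are neither listed nor needed, are in the scene too. Leave any green or orange look-alike of the part that bears red_tube_center alone.

How it is judged:
By the outcome, as a careful person would: the job done as asked, in the order asked, and still so for the second after the job is handed in, with the robot touching nothing.
It also fails if it takes over 72 s, if anything falls off the work surface, if the arm or the gripper's body presses on something with over 40 N, if the wrist force passes 120 N, or if a joint passes its speed limit or range.

## Working session

There is one attempt and no reset: what is moved stays moved. The work goes in short steps, each a Python script; the robot and the scene stay as the last script left them, time stands still between calls to the robot, and variables do not carry over. Pictures are saved under pics/ and viewed, at most 10 in all, crops included, and the job is handed in when it is done.

```bash
ls; mkdir -p pics; cat > h.py <<'E'
import numpy as np, cv2
from station import robot, fingers, vision, workorder, recognise
def save(img,n): cv2.imwrite(f'pics/{n}.png',cv2.cvtColor(img,cv2.COLOR_RGB2BGR))
def ray(cam,u,v):
    c=vision.calibration(cam);K=np.array(c['mtx']);E=np.array(c['extrinsics'])
    d=np.linalg.inv(K)@[u,v,1.];d=np.array([d[0],-d[1],-d[2]])
    R,t=E[:3,:3],E[:3,3]
    return -R.T@t,R.T@d
def at_z(cam,u,v,z):
    o,d=ray(cam,u,v);return o+d*(z-o[2])/d[2]
def proj(cam,P):
    c=vision.calibration(cam);K=np.array(c['mtx']);E=np.array(c['extrinsics'])
    p=E[:3,:3]@np.asarray(P,float)+E[:3,3];q=K@[p[0],-p[1],-p[2]];return q[:2]/q[2]
E
python3 - <<'E'
from h import *
a=vision.grab_frame('top');b=vision.grab_frame('side')
save(a,'top0');save(b,'side0')
print(robot.current_time_s(),list(vision.calibration('top')))
for c in('top','side'):
  print(c,np.round(ray(c,256,192),3).tolist())
  for l in('mixer','drum','tyre','tube_block','red_tube_center','grey_tube_center','beaker','bottle'):
    print(l,[(np.round(r['rect']).tolist(),round(r['p'],2)) for r in recognise(l,c)[:4]])
E
```

```text
pics
0.1 ['mtx', 'extrinsics']
top [[0.359, 0.0, 1.269], [0.141, 0.009, -0.99]]
mixer [([233.0, 184.0, 70.0, 56.0], 0.77)]
drum [([234.0, 185.0, 51.0, 29.0], 0.75)]
tyre [([227.0, 171.0, 55.0, 33.0], 0.77)]
tube_block [([341.0, 212.0, 42.0, 26.0], 0.79)]
red_tube_center [([329.0, 178.0, 6.0, 6.0], 0.55), ([337.0, 208.0, 8.0, 6.0], 0.38)]
grey_tube_center []
beaker [([366.0, 166.0, 24.0, 20.0], 0.76)]
bottle [([154.0, 174.0, 27.0, 27.0], 0.68)]
side [[0.269, -1.013, 0.566], [0.224, 0.881, -0.417]]
mixer [([263.0, 179.0, 66.0, 87.0], 0.72)]
drum [([256.0, 166.0, 38.0, 48.0], 0.98), ([260.0, 264.0, 8.0, 22.0], 0.24), ([261.0, 251.0, 5.0, 18.0], 0.16)]
tyre [([271.0, 166.0, 38.0, 58.0], 0.61)]
tube_block [([263.0, 274.0, 30.0, 41.0], 0.98)]
red_tube_center [([297.0, 251.0, 10.0, 27.0], 0.67), ([243.0, 241.0, 9.0, 20.0], 0.62)]
grey_tube_center [([259.0, 264.0, 4.0, 23.0], 0.62)]
beaker [([339.0, 273.0, 27.0, 45.0], 0.83), ([261.0, 270.0, 28.0, 40.0], 0.72)]
bottle []
```

```bash
python3 - <<'E'
import cv2
a=cv2.imread('pics/top0.png')[120:270,130:400];b=cv2.imread('pics/side0.png')[100:330,180:380]
cv2.imwrite('pics/c1.png',cv2.resize(a,(800,444),interpolation=cv2.INTER_CUBIC))
cv2.imwrite('pics/c2.png',cv2.resize(b,(520,598),interpolation=cv2.INTER_CUBIC))
E
```

```text
(no output)
```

View pics/c1.png

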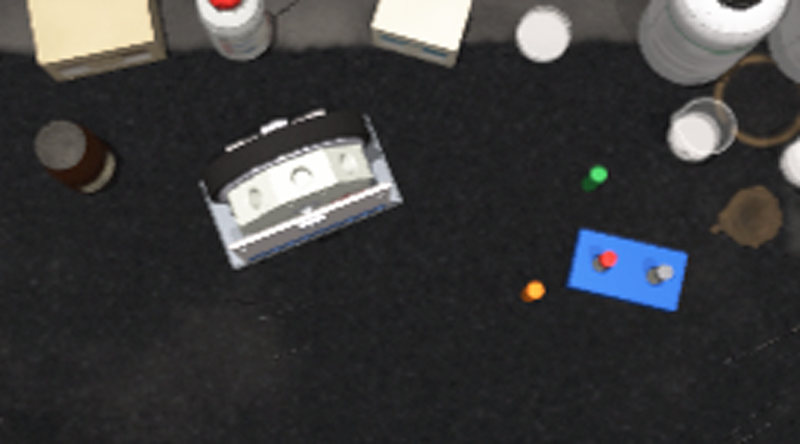

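View pics/c2.png

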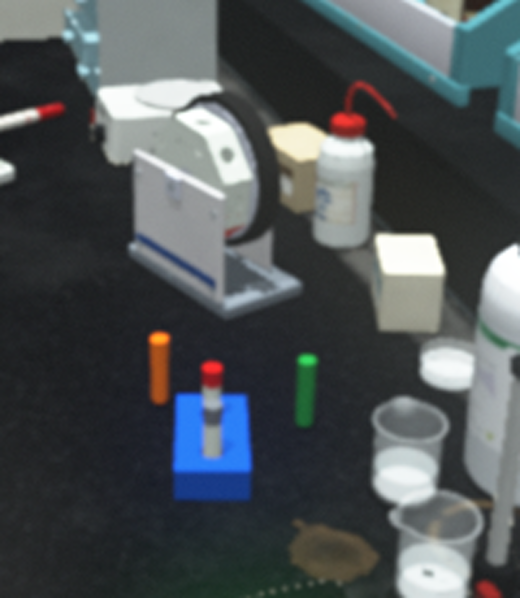

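Candidates for the red tube, in top-image pixels: red cap in the block (335,207), green look-alike (331,179), orange look-alike (310,218), and the grey tube in the block (353,211). The description picks the red cap in the blue block. I'll zoom in to check that and get the mixer corners.

```bash
python3 - <<'E'
import cv2,numpy as np
a=cv2.imread('pics/top0.png');b=cv2.imread('pics/side0.png')
c=cv2.resize(a[148:218,192:272],(800,700),interpolation=cv2.INTER_CUBIC)[:600]
cv2.imwrite('pics/c3.png',c)
d=cv2.resize(b[125:225,225:305],(480,600),interpolation=cv2.INTER_CUBIC)
e=cv2.resize(a[168:232,304:369],(320,320),interpolation=cv2.INTER_CUBIC)
o=np.zeros((600,800,3),np.uint8);o[:,:480]=d;o[:320,480:]=e
cv2.imwrite('pics/c4.png',o)
E
```

```text
(no output)
```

View pics/c3.png

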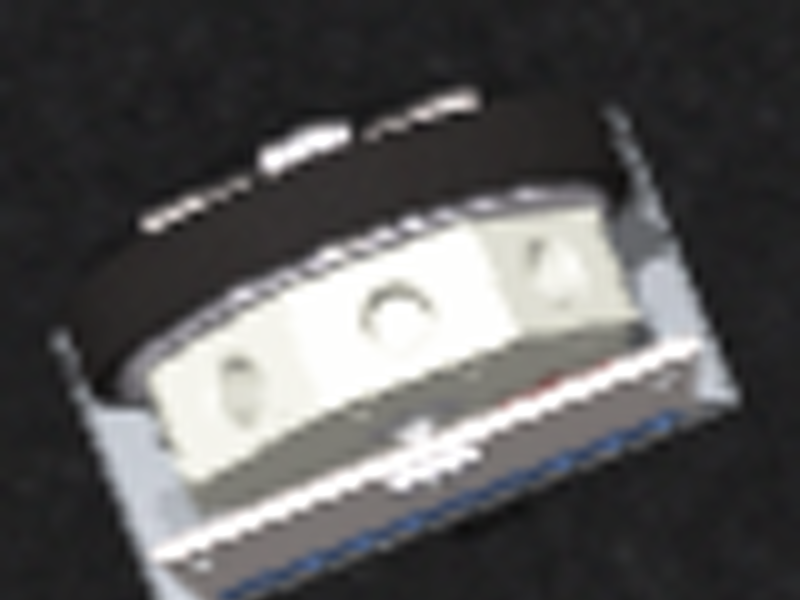

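View pics/c4.png

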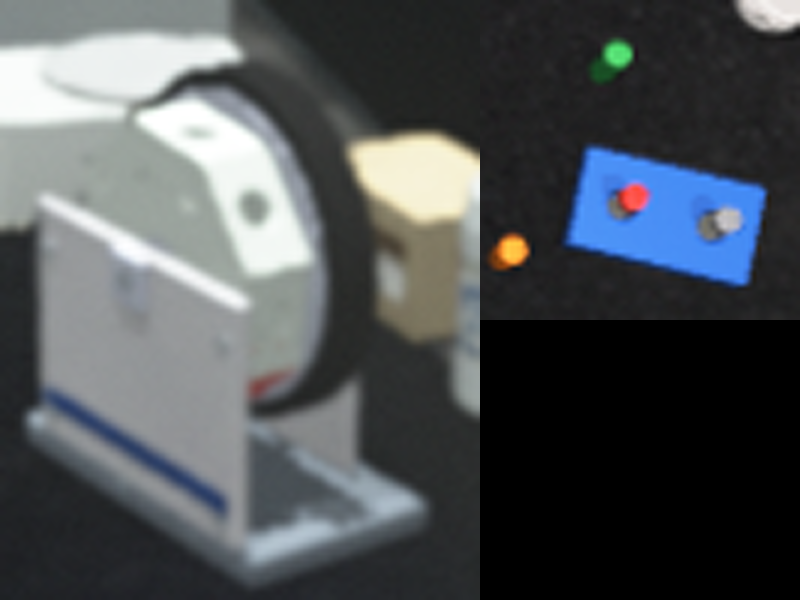

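The crop confirms the choice: the red cap is in the blue block's left bore. In the top image, the front plate's top edge runs (207.3,203.7)–(262.2,182.3) and the upper white pocket is at (231.7,180). A red sliver shows low on the −y side, about 135° from the top. Next I'll compute positions.

```bash
python3 - <<'E'
from h import *
T=lambda u,v:((u+.5)/10-.5+192,(v+.5)/10-.5+148)
S=lambda u,v:((u+.5)/6-.5+225,(v+.5)/6-.5+125)
L=at_z('top',*T(153,557),.136);R=at_z('top',*T(702,343),.136)
L2=at_z('side',*S(40,197),.136);R2=at_z('side',*S(250,303),.136)
print('front',L,R,np.linalg.norm(L-R),np.degrees(np.arctan2(*(L-R)[:2]))*-1,(L+R)/2)
print('front side',L2,R2,np.linalg.norm(L2-R2),np.degrees(np.arctan2(*(L2-R2)[:2]))*-1,(L2+R2)/2)
a=at_z('top',*T(145,222),.136);b=at_z('top',*T(478,98),.136);print('rear',a,b,np.linalg.norm(a-b),np.degrees(np.arctan2(*(a-b)[:2]))*-1,(a+b)/2)
print('base corner',at_z('top',*T(740,403),.016),at_z('side',*S(245,583),.008),at_z('side',*S(425,510),.016))
print('pocket',at_z('top',*T(397,314),.186),at_z('side',*S(200,132),.186))
print('pocket2 top',at_z('top',*T(558,270),.167))
im=vision.grab_frame('top')
h=cv2.cvtColor(im,cv2.COLOR_RGB2HSV).astype(int);H,Sx,V=h[...,0],h[...,1],h[...,2]
def cen(m,roi):
  k=np.zeros_like(m);k[roi[1]:roi[3],roi[0]:roi[2]]=1;v,u=np.nonzero(m&k.astype(bool));return u.mean(),v.mean(),len(u)
red=((H<8)|(H>172))&(Sx>130)&(V>90)
c=cen(red,(328,200,345,216));print('redcap',c,at_z('top',c[0],c[1],.071))
blue=(H>100)&(H<125)&(Sx>120)&(V>90)
k=np.zeros_like(blue,np.uint8);k[190:235,315:370]=blue[190:235,315:370]
ct=max(cv2.findContours(k,0,2)[0],key=cv2.contourArea);bx=cv2.boxPoints(cv2.minAreaRect(ct))
P=[at_z('top',*p,.028) for p in bx];print('block',np.round(P,3),np.mean(P,0))
im=vision.grab_frame('side');h=cv2.cvtColor(im,cv2.COLOR_RGB2HSV).astype(int);H,Sx,V=h[...,0],h[...,1],h[...,2]
red=((H<8)|(H>172))&(Sx>130)&(V>60);c=cen(red,(252,234,272,254));print('redcap side z=.0645',c,at_z('side',c[0],c[1],.0645))
print(robot.tip_reach, robot.current_eef_rot(), robot.current_contact_force())
E
```

```text
front [0.49045483 0.14748903 0.136     ] [ 0.54882071 -0.00597428  0.136     ] 0.1641875889988544 20.823042426300052 [0.51963777 0.07075738 0.136     ]
front side [0.4895625  0.13728142 0.136     ] [ 0.55138523 -0.01184655  0.136     ] 0.16143482067166562 22.517015934245816 [0.52047386 0.06271744 0.136     ]
rear [0.58536356 0.15029809 0.136     ] [0.6197129 0.0563156 0.136    ] 0.10006290509473982 20.07668115006631 [0.60253823 0.10330684 0.136     ]
base corner [ 0.54998928 -0.01811361  0.016     ] [ 0.54733561 -0.02581228  0.008     ] [0.64253014 0.00841406 0.016     ]
pocket [0.54938506 0.07586906 0.186     ] [0.54976623 0.0694967  0.186     ]
pocket2 top [0.56432218 0.03320024 0.167     ]
redcap (np.float64(334.39130434782606), np.float64(206.95652173913044), 23) [ 0.48265417 -0.21740934  0.071     ]
block [[ 0.458 -0.182  0.028]
 [ 0.52  -0.198  0.028]
 [ 0.493 -0.31   0.028]
 [ 0.431 -0.293  0.028]] [ 0.47558467 -0.24581342  0.028     ]
redcap side z=.0645 (np.float64(261.0689655172414), np.float64(242.98850574712642), 87) [ 0.48443043 -0.21708451  0.0645    ]
0.017 [1.79996422e+02 1.08033730e-03 1.58589208e+02] [-0.43019064 -0.74018361 -0.41861853]
```

```bash
cat >> h.py <<'E'
YAW=20.8; AX=np.array([.5653,.0885,.120])
c_,s_=np.cos(np.radians(YAW)),np.sin(np.radians(YAW))
EX=np.array([c_,s_,0]);EY=np.array([-s_,c_,0]);EZ=np.array([0,0,1.])
FL=0   # 0: tool yaw 20.8, 1: half turn
def nrm(phi): p=np.radians(phi);return -np.sin(p)*EY+np.cos(p)*EZ
def pose(phi,r,x=.014,fl=None):
    fl=FL if fl is None else fl
    return AX+EX*x+nrm(phi)*(r+.017),([180+phi,0,YAW] if not fl else [180-phi,0,YAW-180])
def force(): return np.array(robot.current_contact_force())
E
python3 - <<'E'
from h import *
for fl in(0,1):
  for phi in(-45,-35,-20,0,20,35,45):
    q=robot.inverse_kinematics(*pose(phi,.084,fl=fl));print(fl,phi,None if q is None else np.round(q).tolist())
  print('grasp',robot.inverse_kinematics([.4832,-.2173,.057],pose(0,.1,fl=fl)[1]) is not None)
print([np.round(force(),2).tolist() for _ in range(3)],robot.current_time_s())
E
```

```text
0 -45 [-61.0, 34.0, 28.0, 90.0, 29.0, 74.0, -116.0]
0 -35 [-58.0, 29.0, 31.0, 90.0, 21.0, 71.0, -107.0]
0 -20 [-50.0, 25.0, 34.0, 89.0, 7.0, 70.0, -90.0]
0 0 [-37.0, 26.0, 38.0, 84.0, -16.0, 75.0, -67.0]
0 20 [-24.0, 35.0, 45.0, 78.0, -40.0, 90.0, -46.0]
0 35 [-12.0, 43.0, 42.0, 72.0, -51.0, 102.0, -39.0]
0 45 [-6.0, 50.0, 42.0, 68.0, -58.0, 111.0, -36.0]
grasp True
1 -45 [-48.0, 32.0, 9.0, 90.0, 38.0, 79.0, 57.0]
1 -35 [-43.0, 27.0, 10.0, 89.0, 31.0, 75.0, 66.0]
1 -20 [-35.0, 23.0, 12.0, 88.0, 16.0, 71.0, 82.0]
1 0 [-25.0, 23.0, 20.0, 84.0, -8.0, 74.0, 106.0]
1 20 [-18.0, 32.0, 34.0, 78.0, -34.0, 88.0, 130.0]
1 35 [-14.0, 45.0, 47.0, 72.0, -53.0, 104.0, 143.0]
1 45 [-10.0, 53.0, 51.0, 68.0, -63.0, 115.0, 147.0]
grasp True
[[-0.43, -0.74, -0.42], [-0.43, -0.74, -0.42], [-0.43, -0.74, -0.42]] 1.0
```

```bash
cat >> h.py <<'E'
def stroke(p0,p1,step=3.,tgt=3.5,log=True):
    """radial touch at tilt p0, follow the tyre by feel to p1, lift off radially"""
    robot.move_to(*pose(p0,.112))
    b=[]
    for _ in range(3): robot.pause(.03);b.append(force())
    b=np.mean(b,0)
    hit=robot.line_to(pose(p0,.076)[0],velocity=.02,f_stop=2.)
    r=np.dot(np.array(robot.current_tool_pos())-AX,nrm(p0))-.017
    print('touch',hit,round(r,4),'b',np.round(b,2))
    phi=p0;out=[];n=max(1,int(np.ceil(abs(p1-p0)/step)));ok=hit
    if hit:
        for i in range(n+1):
            f=force()-b;F=f@nrm(phi);out.append((round(phi),round(r*1e3,1),round(F,1)))
            if F>9: ok=False;break
            r-=np.clip(.4*(tgt-F)/4e3,-.0008,.0005)
            if i==n: break
            phi=p0+(p1-p0)*(i+1)/n
            P,o=pose(phi,r);robot.line_to(P,o,velocity=.05)
        robot.pause(.15)
    robot.line_to(pose(phi,r+.03)[0],velocity=.08)
    if log: print(out[::2])
    print('ok',ok,'t',robot.current_time_s())
E
python3 - <<'E'
from h import *
fingers.gripper_to(0.,20)
robot.move_to(AX+EX*.014+[0,0,.19],[180,0,YAW])
stroke(35,17)
P=robot.current_tool_pos();print(P)
save(vision.grab_frame('top'),'t1');save(vision.grab_frame('side'),'s1')
E
```

```text
touch True 0.0869 b [0.09 0.61 0.29]
[(35, np.float64(86.9), np.float64(3.9)), (29, np.float64(86.8), np.float64(3.8)), (23, np.float64(86.8), np.float64(3.9)), (17, np.float64(86.9), np.float64(3.6))]
ok True t 7.975
[0.59219279 0.05675809 0.24778711]
```

```bash
python3 - <<'E'
from h import *
stroke(35,-35)
robot.move_to(AX+[-.12,.2,.25],[180,0,YAW])
a=vision.grab_frame('top');b=vision.grab_frame('side')
o=np.zeros((500,800,3),np.uint8)
o[:,:400]=cv2.resize(a[145:220,197:257+0],(400,500),interpolation=cv2.INTER_CUBIC)
o[:,400:]=cv2.resize(b[125:225,225:305],(400,500),interpolation=cv2.INTER_CUBIC)
save(o,'c5');print(robot.current_time_s())
E
```

```text
touch True 0.0861 b [0.59 0.08 0.2 ]
[(35, np.float64(86.1), np.float64(3.1)), (29, np.float64(86.0), np.float64(3.4)), (23, np.float64(86.1), np.float64(4.1)), (18, np.float64(86.1), np.float64(3.7)), (12, np.float64(86.1), np.float64(3.9)), (6, np.float64(86.2), np.float64(3.8)), (0, np.float64(86.2), np.float64(4.5)), (-6, np.float64(86.3), np.float64(3.0)), (-12, np.float64(86.2), np.float64(3.3)), (-18, np.float64(86.1), np.float64(4.2)), (-23, np.float64(86.2), np.float64(4.3)), (-29, np.float64(86.3), np.float64(3.5)), (-35, np.float64(86.3), np.float64(5.1))]
ok True t 16.6583
17.625
```

View pics/c5.png

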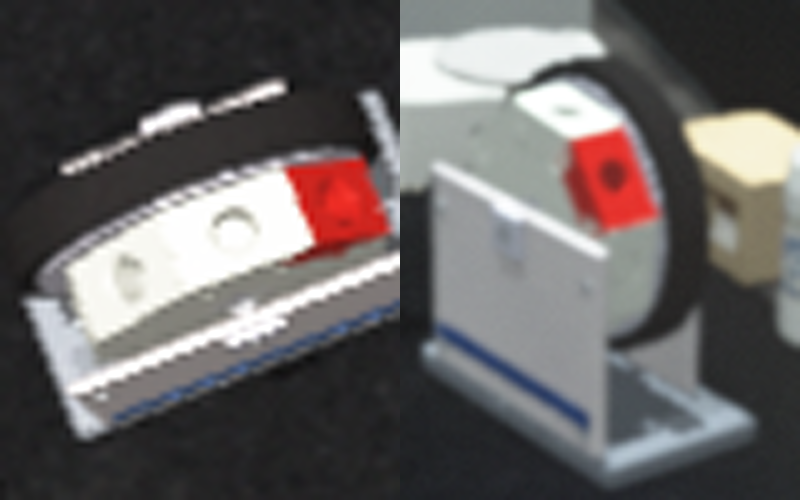

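The red flat is now at about +50°, at crop (340,200) on the −y side. The white pocket near the top is at top pixel (232.2,178.8). One more stroke of about 50°, then I'll measure.

```bash
cat >> h.py <<'E'
def redphi(a):
    """tilt of red flat from the top camera: fit centroid of the red face (pocket included) at x=-19"""
    h=cv2.cvtColor(a,cv2.COLOR_RGB2HSV).astype(int);m=((h[...,0]<8)|(h[...,0]>172))&(h[...,1]>110)&(h[...,2]>60)
    k=np.zeros(m.shape,np.uint8);k[150:215,195:270]=m[150:215,195:270]
    ct=max(cv2.findContours(k,0,2)[0],key=cv2.contourArea)
    hull=cv2.convexHull(ct);M=cv2.moments(hull);u,v=M['m10']/M['m00'],M['m01']/M['m00']
    g=np.arange(-90,90,.5)
    e=[np.hypot(*(proj('top',AX+EX*-.019+nrm(p)*.066)-[u,v])) for p in g]
    return g[int(np.argmin(e))],min(e),(u,v)
E
python3 - <<'E'
from h import *
w=at_z('top',197+237.5/6.667-.5,145+228.5/6.667-.5,.186)-AX;print('white y',w@EY,w@EX,np.degrees(np.arcsin(-w@EY/.066)))
print(redphi(vision.grab_frame('top')))
stroke(26,-24)
robot.move_to(AX+[-.12,.2,.25],[180,0,YAW])
a=vision.grab_frame('top');b=vision.grab_frame('side')
print(redphi(a))
o=np.zeros((600,800,3),np.uint8)
o[:,:480]=cv2.resize(a[145:220,197:257],(480,600),interpolation=cv2.INTER_CUBIC)
o[:400,480:]=cv2.resize(b[125:225,225:305],(320,400),interpolation=cv2.INTER_CUBIC)
save(o,'c6');print(robot.current_time_s())
E
```

```text
white y -0.008506078443037097 -0.019774654905625706 7.404875240057499
(np.float64(48.0), np.float64(1.0331618943980252), (246.58509566968777, 175.539778449144))
touch True 0.082 b [0.33 0.09 0.08]
[(26, np.float64(82.0), np.float64(3.9)), (20, np.float64(82.0), np.float64(3.3)), (14, np.float64(82.0), np.float64(4.3)), (8, np.float64(82.3), np.float64(4.1)), (2, np.float64(82.4), np.float64(4.0)), (-3, np.float64(82.4), np.float64(4.7)), (-9, np.float64(82.5), np.float64(4.6)), (-15, np.float64(82.6), np.float64(4.8)), (-21, np.float64(82.8), np.float64(3.8))]
ok True t 25.275
(np.float64(8.5), np.float64(0.7156646292340133), (232.76444444444442, 179.04))
26.2833
```

View pics/c6.png

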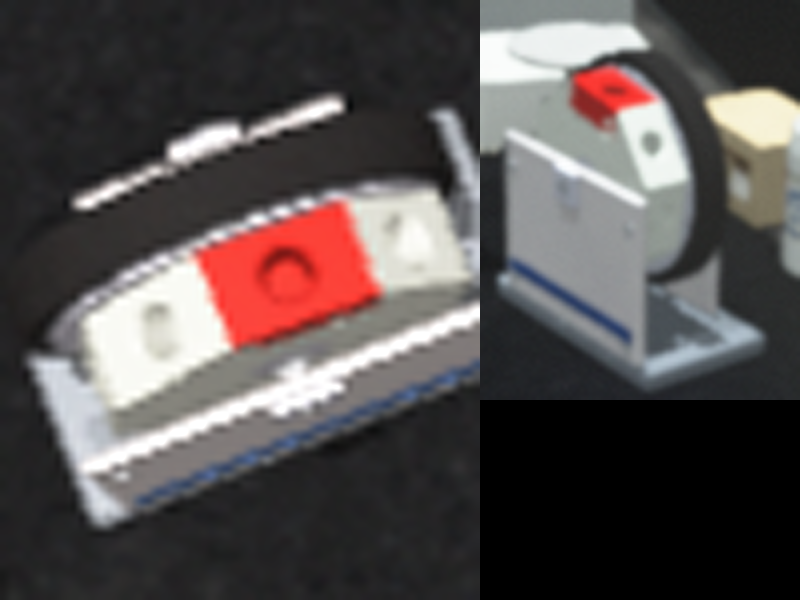

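The red flat is one small step short of the top: its pocket is at crop (286,272), top pixel (232.3,178.6), so φ is about +8°. I'll correct it with a small stroke.

```bash
python3 - <<'E'
from h import *
def meas(a):
    # dark pocket blob inside the red flat
    p,e,(u,v)=redphi(a);w=at_z('top',u,v,.186)-AX
    return p,round(e,2),np.round([w@EX,w@EY],4),(u,v)
stroke(4,-4,step=2)
robot.move_to(AX+[-.12,.2,.25],[180,0,YAW])
a=vision.grab_frame('top');b=vision.grab_frame('side');print(meas(a))
# predicted outline of the red flat for phi=0, drawn for comparison
o=cv2.resize(a[145:220,197:257],(480,600),interpolation=cv2.INTER_CUBIC)
o2=cv2.resize(b[125:185,235:289],(320,356),interpolation=cv2.INTER_CUBIC)
for im,cam,off,s in((o,'top',(197,145),8),(o2,'side',(235,125),320/54)):
    q=[proj(cam,AX+EX*x+nrm(p)*.0714) for x,p in((-.036,-22.5),(-.036,22.5),(-.002,22.5),(-.002,-22.5))]
    q+=[]
    pts=((np.array(q)-off+.5)*s-.5).round().astype(int)
    cv2.polylines(im,[pts.reshape(-1,1,2)],True,(0,255,255),1)
    c=((proj(cam,AX+EX*-.019+EZ*.066)-off+.5)*s-.5).round().astype(int);cv2.circle(im,tuple(int(i) for i in c),3,(0,255,0),-1)
O=np.zeros((600,800,3),np.uint8);O[:,:480]=o;O[:356,480:]=o2;save(O,'c7');print(robot.current_time_s())
E
```

```text
touch True 0.0807 b [-0.16  0.59  0.2 ]
[(4, np.float64(80.7), np.float64(3.1)), (0, np.float64(80.7), np.float64(3.7)), (-4, np.float64(80.8), np.float64(4.1))]
ok True t 30.5083
(np.float64(1.5), np.float64(0.59), array([-0.0206, -0.0017]), (229.8582375478927, 179.98595146871008))
31.6167
```

View pics/c7.png

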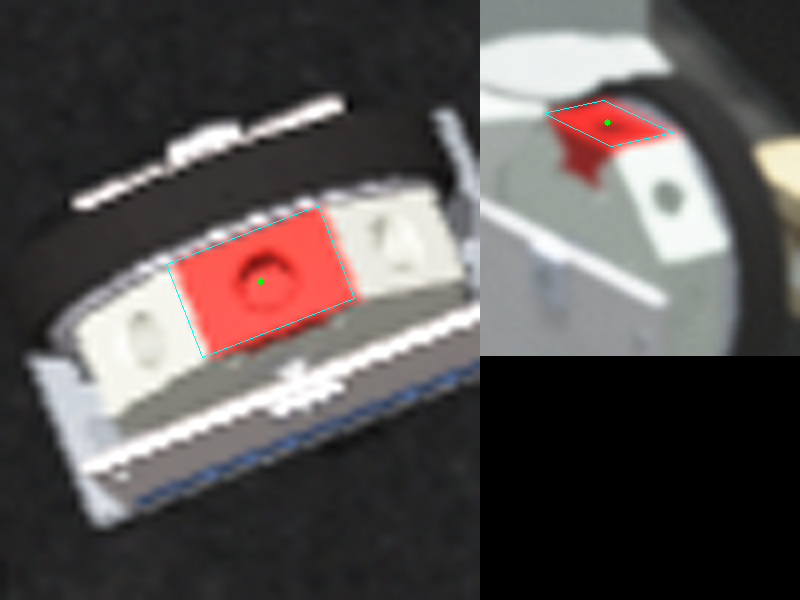

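The red flat matches the predicted φ=0 outline to within about 1 px (pocket at crop (267,280), predicted (261,282)), so about 2° is left. I'll finish with a 2° stroke and then fetch the tube.

```bash
python3 - <<'E'
from h import *
stroke(1,-1,step=1)
O=[180,0,YAW];T=np.array([.4832,-.2173,0])
robot.move_to(T+[0,0,.14],O)
a=vision.grab_frame('top');p,e,uv=redphi(a);w=at_z('top',*uv,.186)-AX;print('phi',p,e,w@EX,w@EY)
fingers.gripper_to(.5,25)
hit=robot.line_to(T+[0,0,.057],velocity=.08,f_stop=6);print('down',hit,robot.current_tool_pos())
if not hit:
    f0=force();fingers.gripper_to(0.,25)
    print('gap',robot.current_finger_gap(),robot.current_gripper_force(),force()-f0)
save(vision.grab_frame('side'),'s8');print(robot.current_time_s())
E
```

```text
touch True 0.0805 b [-0.15  0.16 -0.71]
[(1, np.float64(80.5), np.float64(5.7)), (-1, np.float64(80.8), np.float64(3.6))]
ok True t 35.3333
phi -0.5 0.7186978787746668 -0.020952871063520846 0.000458457647142794
down False [ 0.48364388 -0.21762729  0.0575413 ]
gap 0.1648243569115095 25.798623701557517 [ 1.13115809 -0.5921829   0.74722782]
38.7667
```

```bash
python3 - <<'E'
from h import *
O=[180,0,YAW];T=np.array([.4832,-.2173,0]);P=AX*[1,1,0]+EX*-.019
robot.line_to(T+[0,0,.13],velocity=.12)
print('gap',robot.current_finger_gap())
robot.move_to(P+[0,0,.29],O);robot.line_to(P+[0,0,.25],velocity=.08)
b=vision.grab_frame('side');a=vision.grab_frame('top')
print(robot.current_tool_pos(),proj('side',P+[0,0,.2005]),proj('side',P+[0,0,.186]))
o=cv2.resize(b[105:165,225:305],(800,600),interpolation=cv2.INTER_CUBIC)
for z in(.186,.2005,.23):
  c=((proj('side',P+[0,0,z])-[225,105]+.5)*10-.5).round().astype(int);cv2.circle(o,tuple(int(i) for i in c),3,(0,255,0),-1)
save(o,'c8');print(robot.current_time_s())
E
```

```text
gap 0.16727579049773184
[0.5479429  0.08156554 0.25055977] [256.02483552 140.07717173] [255.99280166 145.21664157]
41.575
```

View pics/c8.png

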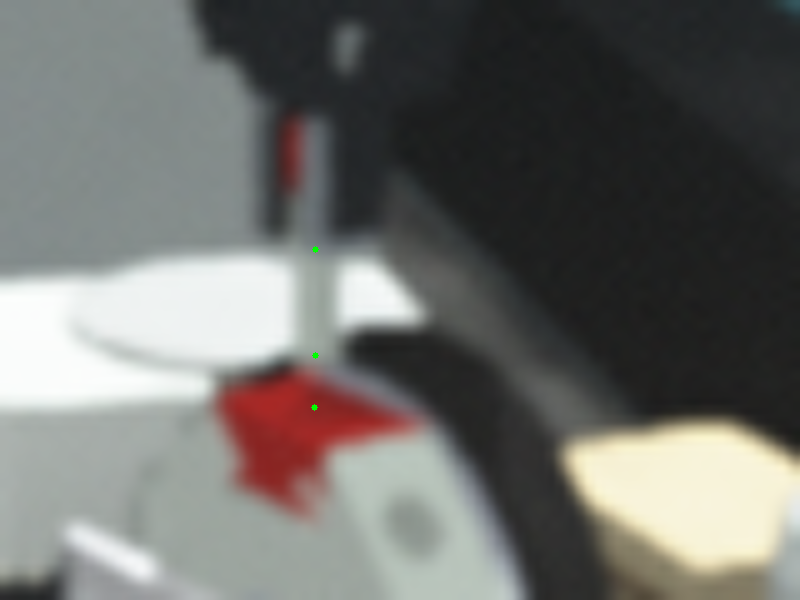

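The tube hangs upright at crop column 315, its bottom at row 358, directly above the predicted mouth at (314,408). Inserting now with a soft force stop.

```bash
python3 - <<'E'
from h import *
P=AX*[1,1,0]+EX*-.019
robot.pause(.1);b=force()
hit=robot.line_to(P+[0,0,.2125],velocity=.03,f_stop=4)
print(hit,robot.current_tool_pos(),np.round(force()-b,1),robot.current_time_s())
E
```

```text
True [0.5473851  0.08173853 0.21415173] [-0.2  2.1  4.8] 42.7917
```

```bash
python3 - <<'E'
from h import *
p=np.array(robot.current_tool_pos());robot.line_to(p+[0,0,.0008],velocity=.02)
print(np.round(force(),1))
fingers.gripper_to(.45,25);print(robot.current_finger_gap())
robot.line_to(p+[0,0,.09],velocity=.1)
robot.move_to(AX+[-.12,.2,.25],[180,0,YAW])
a=vision.grab_frame('top');b=vision.grab_frame('side')
o=cv2.resize(a[145:220,197:257],(480,600),interpolation=cv2.INTER_CUBIC)
o2=cv2.resize(b[120:180,235:289],(320,356),interpolation=cv2.INTER_CUBIC)
for im,cam,off,s in((o,'top',(197,145),8),(o2,'side',(235,120),320/54)):
    q=[proj(cam,AX+EX*x+nrm(t)*.0714) for x,t in((-.036,-22.5),(-.036,22.5),(-.002,22.5),(-.002,-22.5))]
    cv2.polylines(im,[((np.array(q)-off+.5)*s-.5).round().astype(int).reshape(-1,1,2)],True,(0,255,255),1)
    c=((proj(cam,AX+EX*-.019+EZ*.111)-off+.5)*s-.5).round().astype(int);cv2.circle(im,tuple(int(i) for i in c),3,(0,255,0),-1)
O=np.zeros((600,800,3),np.uint8);O[:,:480]=o;O[:356,480:]=o2;save(O,'c9');print(robot.current_time_s(),redphi(a))
E
```

```text
[ 0.6 -0.   1.6]
0.4508370659806537
45.4917 (np.float64(-0.5), np.float64(0.6031756630203835), (229.14864010120175, 180.2637571157495))
```

View pics/c9.png

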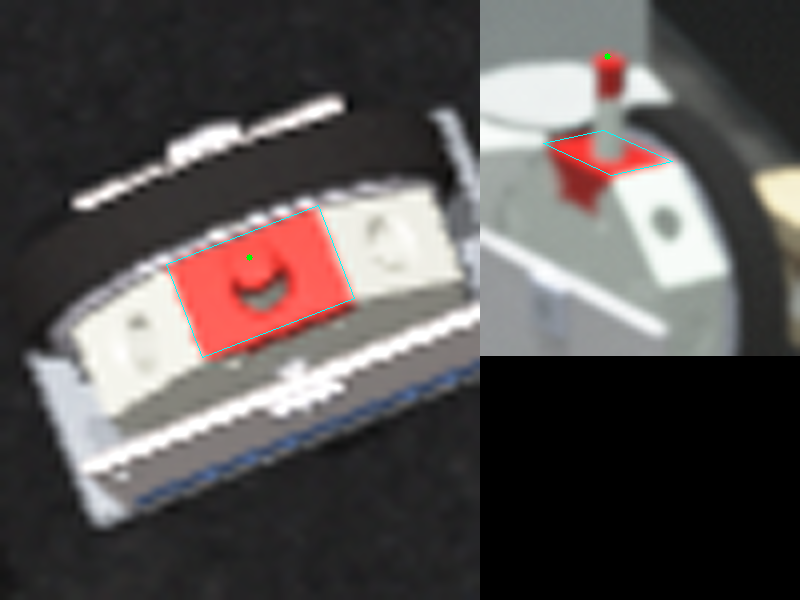

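The tube is upright in the red pocket at the top. In the side crop the cap top is at (608,55), on the predicted fully-down height, and the flat sits on the φ=0 outline. Handing in.

```bash
python3 -c "
from h import *
print(workorder.close_job())"
```

```text
the job is handed in; nothing more can be done
None
```

I turned the red pocket to the top with light tyre strokes, pushed the red-capped tube fully down into it, where it stands upright, and handed the job in at about 45 s of the 72 s allowed; I don't have the judged result.

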